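# Start the hot-holding cabinet from its control box

### The job

Start the hot-holding cabinet at its white control box, using fingertip pushes only: first press down the raised half of the rocker switch until it lies flat, next push the long bar key fully in (it stays in), and then press the wide mushroom-shaped button fully down and keep it down for a good second before letting go. Do not press the small round key or the square key, do not turn the dial, and leave all the kitchenware where it stands: nothing is to be picked up or shoved aside.

Things in the scene. Friction and masses are not known exactly. Their poses are not given: they have to be found in the camera images.
- console: white control box, 190 (its x) by 300 (its y) by 55 mm high, fixed. Origin: centre of its underside; its +x points away from the robot (within 0.3 rad). Its grey top has eight places: two rows at x = -40 and +40 mm, four each at y = -102, -34, +34, +102 mm. Six matt black controls on 4 mm aluminium plates, turned with the box, and two pieces of kitchenware stand there, shuffled
- rocker_raised_end (a point): point to press on top of the rocker's raised half, 22 mm from the pivot towards box +x. The rocker is a shallow V, 60 mm (box x) by 26 mm (box y); pivot in its middle, 12 mm above the box's top. Off: -x half flat, +x half (30 mm long) stands up at 0.4 rad, its end 12 mm above the pivot. The point moves with it, 9 mm down and 2 mm outward to flat
- rocker (a joint): rocker angle, rad: about 0 (0 to 0.05) at the start = off, +x half raised; 0.40 = on, +x half lying flat. Friction holds it where it is left; about 2 N at the raised end moves it
- bar_key_top (a point): centre of the top face of the long bar key: 46 mm along the box's y, 16 mm along its x, top 20 mm above the box's top. Moves down with the key
- bar_key (a joint): travel of the bar key, m: 0 = out, 0.008 = fully in. No spring: it stays in where it is pushed to. About 3 N push it in
- start_top (a point): middle of the top of the mushroom button: domed head 36 mm across on a thinner steel stem, top 20.5 mm above the box's top. Moves down with the button
- start (a joint): travel of the mushroom button, m: 0 = out, 0.008 = fully down; a spring (4 N at full travel) returns it
- pin_key_top (a point): centre of the top of the small round key, 16 mm across, top 18 mm above the box's top; not to be pressed
- pin_key (a joint): travel of the small round key, m: 0 = out, 0.006 = down; sprung, 3 N
- square_key_top (a point): centre of the top of the square key, 26 by 26 mm, top 18 mm above the box's top; not to be pressed
- square_key (a joint): travel of the square key, m: 0 = out, 0.006 = down; sprung, 3 N
- dial_top (a point): top centre of the dial: round, 38 mm across, with a 34 by 9 mm aluminium grip bar across it, top 29 mm above the box's top; not to be turned
- dial_edge (a point): point on the dial's rim, 18 mm from the dial's axis along its grip bar; shows how the dial is turned
- ramekin_mid (a point): half-way up a loose white china ramekin, 48 mm across, 36 mm high, standing upright on the control box
- shaker_mid (a point): half-way up a loose steel salt shaker, 38 mm across, 48 mm high, standing upright on the control box
- spice_jar_mid (a point): half-way up an amber glass jar, 52 mm across, 95 mm high, standing on the table 50 to 75 mm off the +y side of the box
- squeeze_bottle_mid (a point): 60 mm above the foot of a white squeeze bottle, 56 mm across, 150 mm high, standing on the table 50 to 75 mm off the -y side of the box
- mug_mid (a point): half-way up a white mug, 80 mm across, 85 mm high, on the table to the left
- spatula: spatula lying on the table to the right, 240 mm long, along its own x
- can_mid (a point): half-way up a steel can with a paper label, 74 mm across, 110 mm high, on the table to the left
There are look-alikes about, which are no part of the job. What is shaped like the part that bears ramekin_mid but yellow is not meant. Leave any green look-alike of the part that bears squeeze_bottle_mid alone.

How it is judged:
On the way, in this order (a step that is already met when the one before it is completed fails the run):
1. the rocker is pressed over to on: its raised half lies flat (value of joint rocker above 0.32 rad and value of joint each of bar_key, start below 0.003 m), for 0.1 s.
2. the long bar key is pushed in (value of joint rocker above 0.32 rad and value of joint bar_key above 0.006 m and value of joint start below 0.003 m), for 0.1 s.
3. the mushroom button is held down for 0.7 s (value of joint rocker above 0.32 rad and value of joint bar_key above 0.006 m and value of joint start above 0.0055 m), for 0.7 s.
At the end, for the whole second after the job is handed in: Rocker on (over 0.32 rad), bar key in (over 6 mm), mushroom button out again (under 2 mm) after 0.7 s held past 5.5 mm; small round and square keys out (under 2 mm); dial within 0.4 rad of its start; kitchenware upright (under 0.2 rad) and within 20 mm of its start (value of joint rocker above 0.32 rad and value of joint bar_key above 0.006 m and value of joint each of start, pin_key, square_key below 0.002 m and distance of each of ramekin_mid, shaker_mid, spice_jar_mid, squeeze_bottle_mid, mug_mid, spatula, can_mid from where it was at the start of the episode below 0.02 m and angle between each of ramekin_mid, shaker_mid, spice_jar_mid, squeeze_bottle_mid, mug_mid, can_mid's own z axis and vertical below 0.2 rad and distance of dial_edge from where it was at the start of the episode below 0.007 m); the robot touches nothing.
It fails at once if the bar key is pushed before the rocker is on (value of joint bar_key above 0.004 m and value of joint rocker below 0.25 rad).
It fails at once if the mushroom button is pressed before the bar key is in (value of joint start above 0.004 m and value of joint bar_key below 0.005 m).
It fails at once if the small round key or the square key is pressed (value of joint any of pin_key, square_key above 0.003 m).
It fails at once if the dial is turned by more than 0.5 rad (distance of dial_edge from where it was at the start of the episode above 0.009 m).
It fails at once if a piece of kitchenware is lifted, carried, shoved or knocked over (distance of any of ramekin_mid, shaker_mid, spice_jar_mid, squeeze_bottle_mid, mug_mid, spatula, can_mid from where it was at the start of the episode above 0.025 m).
It also fails if it takes over 51 s, if anything falls off the work surface, if the arm or the gripper's body presses on something with over 40 N, if the wrist force passes 120 N, or if a joint passes its speed limit or range.

### The arm

A 6-joint arm with a two-finger parallel gripper is mounted at the origin on the work surface. World frame = base frame: x ahead of the robot, y to its left, z up, the work surface at z = 0. Lengths are in m, angles in rad, forces in N, time in s.
With the tool pointing down it reaches from about 0.275 to 0.825 m from the base axis. Payload 4.9 kg.
Tool frame: the origin (TCP) lies at the very end of the fingers, on their centre line; the grasp point (between the pads) lies 19 mm behind it (pinch_z is the distance from the TCP to the grasp point, in m); z points along the fingers, y is the line along which they close (so a half turn about z gives the same grasp; the last joint's range is limited). The gripper opens to 85 mm and grips with 20 to 120 N. Pads are 22 mm wide; open, the fingers measure 114 mm over their backs; the gripper's body (76 mm by 85 mm) begins 54 mm behind the grasp point. The pads swing forward as they close: fully open they stand 13 mm farther back than shut.
Start: joints at [0.975, 0.326, -0.193, 1.052, 0, 1.437], TCP at [0.245, 0.492, 0.231] pointing down, gripper open.
Joint ranges: [-2.65, 2.65], [-0.97, 1.79], [-1.3, 1.35], [-1.93, 2.1], [-1.47, 1.37], [-3.14, 3.14]. Speed limits (rad/s): [2.57, 2.57, 3.14, 3.14, 3.14, 3.14].

### API

Orientations are given as a rotation vector (axis times angle).
In Python, from rig import * gives the robot as it stands.
- The arm moves only by the tool step_arm, never from a script. Its argument "series" is a list of rows, each a list of 5 numbers: the opening, from 0 (shut) to 1 (fully open), then the shift along the tool's x, y, z scaled (see below), then the turn about the tool's z scaled (see below). In form: [[grip, dx, dy, dz, roll], ...]. A call has exactly 5 rows; each row shifts and turns the commanded pose from where the row before left it, along the tool's axes as they then stand; what a row does not reach is not made up. The controller multiplies each number of a shift by 25 mm and each number of a turn by 0.08 rad. A row lasts 1/12 s, in which the tool goes at most 41.7 mm and 7.16 degrees, less where a joint would pass 70% of its speed; a pose out of reach is approached as far as the arm can. A call with a number of a shift or a turn outside -1 to 1 is refused whole. A call with a gripper value outside its range is refused whole. The fingers move at their own pace and stop on an object; "force" is the grip in N (left out, the last holds). Time passes only in rows, so rows that do not move let the fingers close, or fill a call up. It gives the time, the measured TCP pose, the force, the opening and the grip force at its end, in the units of the state.
- read_state(): the state, without advancing time (a new reading comes with each control period).
- camera(name): name is "side" or "top"; returns a dict with "color" (384x512x3 uint8, red, green, blue), "intrinsics" (3x3 intrinsics, pixels), "eye" and "orientation" of the camera in the world. Camera axes: x right, y down, z forward; pixel columns grow to the right and rows downward; lengths in m; the calibration is good to about 2 mm. A picture is of the moment at which its call begins. There is no depth.
- hand_in(): hands the job in; it is judged then, once.
The state is a dict: "time_s": time; "q": joint angles; "joint_velocities": joint speeds; "joint_torque": joint torques, N m; "eef_pos": TCP position; "ee_rot": TCP orientation; "wrist_force": force on the tool from outside, world axes, zero at the start; "moment": the same for the moment, N m; "opening": opening from 0.0 (shut) to 1.0 (fully open); "gripper_force": force on a finger pad.
Only numpy, scipy, OpenCV 4.12 (cv2) and the standard library are available. Lean on these libraries where they do the work, as an engineer would, in place of code of your own. Each camera call takes 0.05 s, during which the arm holds its last target. There are 200 camera calls.

## Working session

There is one attempt and no reset: what is moved stays moved. The work goes in short steps, Python scripts to look and compute and a tool call to move; the robot and the scene stay as the last step left them, time stands still between calls to the robot, and variables do not carry over. Pictures are saved under pics/ and viewed, at most 10 in all, crops included, and the job is handed in when it is done.

Besides the shell and the picture viewer there is one more tool, called after ">>>" by a JSON object that holds its "api" and its "payload". step_arm: Moves the arm, as the interface text tells. Shifts and turns lie within -1 to 1; 1 stands for 25 mm of shift or 0.08 rad of turn. Its arguments: {"type":"object","properties":{"series":{"type":"array"},"force":{"type":"number"}},"required":["series"]}

```bash
mkdir -p pics; cat > h.py <<'E'
from rig import *
import numpy as np, cv2
from scipy.spatial.transform import Rotation as R
def snap(n,f):
    c=camera(n); cv2.imwrite(f,c['color'][:,:,::-1]); return c
def rot(c):
    o=np.array(c['orientation'],float); return o if o.shape==(3,3) else (R.from_rotvec(o).as_matrix() if o.size==3 else R.from_quat(o).as_matrix())
def ray(c,u,v,z):
    d=rot(c)@np.linalg.inv(c['intrinsics'])@[u,v,1]; e=np.array(c['eye']); return e+d*(z-e[2])/d[2]
def proj(c,p):
    q=np.array(c['intrinsics'])@(rot(c).T@(np.array(p)-c['eye'])); return q[:2]/q[2]
E
python3 - <<'E'
from h import *
import pickle
for n in('top','side'):
    c=snap(n,f'pics/{n}0.png'); pickle.dump(c,open(n+'0.pkl','wb')); print(n,c['eye'],c['orientation'],c['intrinsics'])
s=read_state(); print(s)
E
```

```text
top [ 0.36906905 -0.00693851  1.02877951] [-2.12855383  2.11009118 -0.1766487 ] [[372.79577716   0.         252.51331071]
 [  0.         372.79577716 187.35927706]
 [  0.           0.           1.        ]]
side [0.52516758 0.99292446 1.09913738] [ 0.00983872 -2.89723221  1.19547689] [[431.47488068   0.         250.85709248]
 [  0.         431.47488068 185.26395639]
 [  0.           0.           1.        ]]
{'time_s': 0.1, 'q': array([ 9.74798901e-01,  3.26850725e-01, -1.93479787e-01,  1.05202142e+00,
        1.75173915e-06,  1.43658609e+00]), 'joint_velocities': array([-0.00013708, -0.00101015,  0.00233892,  0.00012188, -0.00159201,
        0.00035366]), 'joint_torque': array([ 3.73002113e-04, -4.44239438e+01,  2.63037694e+01,  7.89849873e-03,
       -1.72043187e-04,  1.62817838e-05]), 'eef_pos': array([0.24474817, 0.49195521, 0.23059207]), 'ee_rot': array([-7.18817934e-01, -3.05767889e+00,  2.28108427e-03]), 'wrist_force': array([-0.51770651, -1.28533953, -0.49140789]), 'moment': array([-0.04054965,  0.02680141,  0.00952545]), 'gripper_force': 0.0, 'opening': 1.0004796499428783}
```

View pics/top0.png

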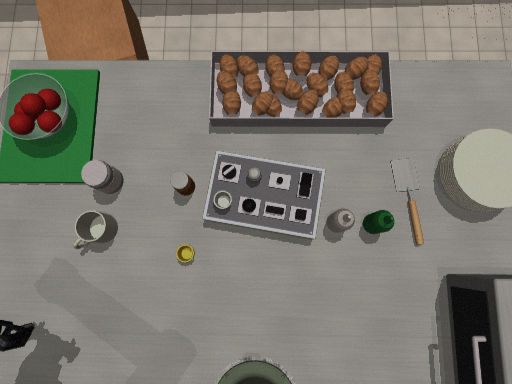

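View pics/side0.png

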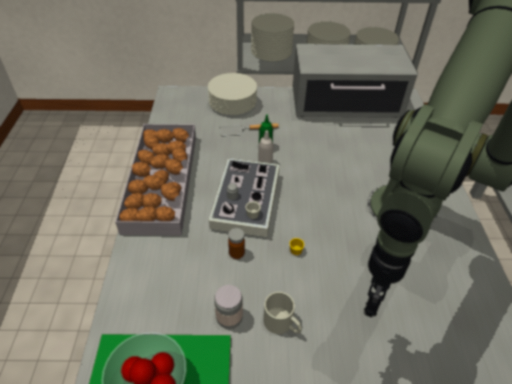

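Top view: the console spans about (205–325, 152–238). Candidates there are dial (229,171), shaker (254,174), pin key (279,181), tall black part (305,184), ramekin (222,200), round black part (249,205), horizontal bar (275,210) and square (300,213). The last look-alike to note is the yellow ramekin at (185,254). I'll crop in close to confirm.

```bash
python3 - <<'E'
from h import *
import pickle
c=pickle.load(open('top0.pkl','rb')); im=c['color'][:,:,::-1]
cr=im[145:245,195:335]; cv2.imwrite('pics/crop.png',cv2.resize(cr,None,fx=5.6,fy=5.6,interpolation=cv2.INTER_CUBIC))
g=cv2.cvtColor(np.ascontiguousarray(im),cv2.COLOR_BGR2GRAY)
# box outline: bright white rim
for t in (170,190,205):
    m=np.zeros_like(g); m[145:245,195:332]=(g[145:245,195:332]>t)*255
    cs,_=cv2.findContours(m,cv2.RETR_EXTERNAL,cv2.CHAIN_APPROX_NONE)
    k=max(cs,key=lambda k:cv2.minAreaRect(k)[1][0]*cv2.minAreaRect(k)[1][1]); r=cv2.minAreaRect(k); b=cv2.boxPoints(r)
    w=np.array([ray(c,*p,.055) for p in b]); print(t,b.tolist(),w[:,:2].round(4).tolist(),w.mean(0).round(4),np.linalg.norm(w-np.roll(w,1,0),axis=1))
b=np.zeros_like(g); b[150:240,205:325]=(g[150:240,205:325]<45)*255
n,l,s,ce=cv2.connectedComponentsWithStats(b)
for i in range(1,n):
    if s[i][4]>8: print(s[i],ce[i].round(1),ray(c,*ce[i],.072)[:2].round(4))
E
```

```text
170 [[202.53648376464844, 217.59579467773438], [214.72434997558594, 149.3436279296875], [326.37823486328125, 169.28182983398438], [314.19036865234375, 237.53399658203125]] [[0.4662, 0.1392], [0.6518, 0.1125], [0.5984, -0.1879], [0.4171, -0.1519]] [ 0.5334 -0.022   0.055 ] [0.29519681 0.18751368 0.3051185  0.1848523 ]Traceback (most recent call last):
  File "<stdin>", line 10, in <module>
ValueError: max() iterable argument is empty
```

View pics/crop.png

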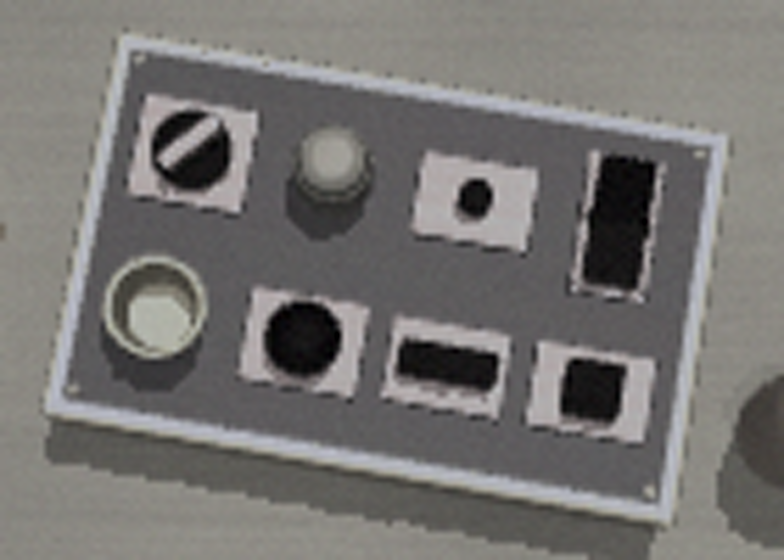

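The crop matches the description:

| Part | Crop px | Image px |
|---|---|---|
| Rocker | (620,222) | (305.7,184.6) |
| Bar key | (447,365) | (274.8,210.2) |
| Mushroom (round, no grip bar) | (303,338) | (249.1,205.4) |
| Dial, avoid | (190,150) | – |
| Round key, avoid | (475,198) | – |
| Square key, avoid | (592,390) | – |

Next I'll fit the box pose.

```bash
python3 - <<'E'
from h import *
import pickle
c=pickle.load(open('top0.pkl','rb'))
px=np.array([[122,38],[727,135],[667,522],[47,412]])/5.6+[195-.4,145-.4]
loc=np.array([[95,150],[95,-150],[-95,-150],[-95,150]])/1000
W=np.array([ray(c,*p,.055)[:2] for p in px])
# rigid fit incl. plates of mushroom, bar, rocker, pin, square at z=.059
pl={'start':((-.04,.034),(305,343)),'bar':((-.04,-.034),(448,367)),'sq':((-.04,-.102),(592,390)),'pin':((.04,-.034),(476,201)),'dial':((.04,.102),(193,154)),'rock':((.04,-.102),(619,224))}
L=np.vstack([loc,[v[0] for v in pl.values()]]); Wp=np.vstack([W]+[ray(c,*(np.array(v[1])/5.6+[194.6,144.6]),.059)[:2] for v in pl.values()])
lc,wc=L.mean(0),Wp.mean(0); U,S,V=np.linalg.svd((L-lc).T@(Wp-wc)); Rm=(U@V).T; t=wc-Rm@lc
print('yaw',np.arctan2(Rm[1,0],Rm[0,0]),'t',t); print('res mm',((Wp-(L@Rm.T+t))*1000).round(1).tolist())
for n,p in dict(rocker=(.062,-.102),bar=(-.04,-.034),start=(-.04,.034)).items(): print(n,(Rm@p+t).round(4))
s=read_state(); M=R.from_rotvec(s['ee_rot']).as_matrix(); print('tool',M.round(3).tolist(),'yaw of tool x',np.arctan2(M[1,0],M[0,0]))
E
```

```text
yaw -0.16290365829824316 t [ 0.53204107 -0.02227718]
res mm [[-4.0, -2.5], [-1.5, 2.9], [2.4, 4.3], [2.1, -3.2], [-0.3, -0.3], [-0.1, -0.1], [0.8, 0.1], [0.1, -0.4], [-0.0, -0.0], [0.6, -0.7]]
rocker [ 0.5767 -0.133 ]
bar [ 0.4871 -0.0493]
start [0.4981 0.0178]
tool [[-0.895, 0.446, -0.001], [0.446, 0.895, -0.001], [0.0, -0.002, -1.0]] yaw of tool x 2.67980530618217
```

>>> {"api": "step_arm", "payload": {"series": [[0,0,0,0,-0.75],[0,0,0,0,-0.75],[0,0,0,0,-0.75],[0,0,0,0,-0.75],[0,0,0,0,-0.75]], "force": 40}}

```text
time_s: 0.52
eef_pos: [0.2449, 0.4921, 0.2308]
ee_rot: [-0.249, -3.131, 0.001]
wrist_force: [-1.3, -0.5, -1.1]
opening: 0.302
gripper_force: 0.0
```

>>> {"api": "step_arm", "payload": {"series": [[0,-0.76,-1,0,0],[0,-0.76,-1,0,0],[0,-0.76,-1,0,0],[0,-0.76,-1,0,0],[0,-0.76,-1,0,0]]}}

```text
time_s: 0.93
eef_pos: [0.3188, 0.3523, 0.2309]
ee_rot: [-0.253, -3.131, 0.001]
wrist_force: [0.5, 0.2, 0.1]
opening: 0.0
gripper_force: 0.0
```

>>> {"api": "step_arm", "payload": {"series": [[0,-0.76,-1,0,0],[0,-0.76,-1,0,0],[0,-0.76,-1,0,0],[0,-0.76,-1,0,0],[0,-0.76,-1,0,0]]}}

```text
time_s: 1.35
eef_pos: [0.3925, 0.2136, 0.2311]
ee_rot: [-0.254, -3.131, 0.0]
wrist_force: [1.1, -0.0, -0.1]
opening: 0.003
gripper_force: 0.0
```

>>> {"api": "step_arm", "payload": {"series": [[0,-0.76,-1,0,0],[0,-0.76,-1,0,0],[0,-0.76,-1,0,0],[0,-0.76,-1,0,0],[0,-0.76,-1,0,0]]}}

```text
time_s: 1.77
eef_pos: [0.4661, 0.0749, 0.2311]
ee_rot: [-0.254, -3.131, -0.0]
wrist_force: [0.0, 0.1, -0.2]
opening: -0.004
gripper_force: 0.0
```

>>> {"api": "step_arm", "payload": {"series": [[0,-0.76,-1,0,0],[0,-0.76,-1,0,0],[0,-0.76,-1,0,0],[0,0,0,0,0],[0,0,0,0,0]]}}

```text
time_s: 2.18
eef_pos: [0.5102, -0.008, 0.2306]
ee_rot: [-0.258, -3.13, -0.001]
wrist_force: [-0.4, 0.9, 0.3]
opening: -0.004
gripper_force: 0.0
```

>>> {"api": "step_arm", "payload": {"series": [[0,-0.69,-0.9,0,0],[0,-0.69,-0.9,0,0],[0,-0.69,-0.9,0,0],[0,-0.69,-0.9,0,0],[0,-0.69,-0.9,0,0]]}}

```text
time_s: 2.6
eef_pos: [0.577, -0.1311, 0.2311]
ee_rot: [-0.251, -3.131, -0.001]
wrist_force: [-0.8, 0.0, 0.9]
opening: 0.0
gripper_force: 0.0
```

>>> {"api": "step_arm", "payload": {"series": [[0,0,0,1,0],[0,0,0,1,0],[0,0,0,1,0],[0,0,0,1,0],[0,0,0,0,0]]}}

```text
time_s: 3.02
eef_pos: [0.573, -0.1289, 0.1262]
ee_rot: [-0.251, -3.122, -0.005]
wrist_force: [-0.9, 0.4, 0.3]
opening: 0.002
gripper_force: 0.0
```

```bash
python3 - <<'E'
from h import *
s=read_state(); M=R.from_rotvec(s['ee_rot']).as_matrix(); e=s['eef_pos']; print(e,s['wrist_force'],M.round(3).tolist())
d=np.r_[.5767,-.133,e[2]]-e; print('tool shift mm',M.T@d*1000)
a=[]
for n in('top','side'):
    c=camera(n); u,v=proj(c,[.5767,-.133,.079]).astype(int); print(n,u,v,'tip',proj(c,e))
    a.append(cv2.resize(c['color'][v-40:v+40,u-40:u+40,::-1],(400,400),interpolation=cv2.INTER_CUBIC))
cv2.imwrite('pics/r1.png',np.hstack(a))
E
```

```text
[ 0.57301425 -0.12892915  0.12622198] [-0.87541875  0.41441818  0.25306347] [[-0.987, 0.16, -0.009], [0.16, 0.987, 0.004], [0.01, 0.002, -1.0]]
tool shift mm [-4.28800604 -3.43034915 -0.04833165]
top 307 175 tip [307.91609733 172.55016315]
side 234 162 tip [235.27489554 153.27868355]
```

View pics/r1.png

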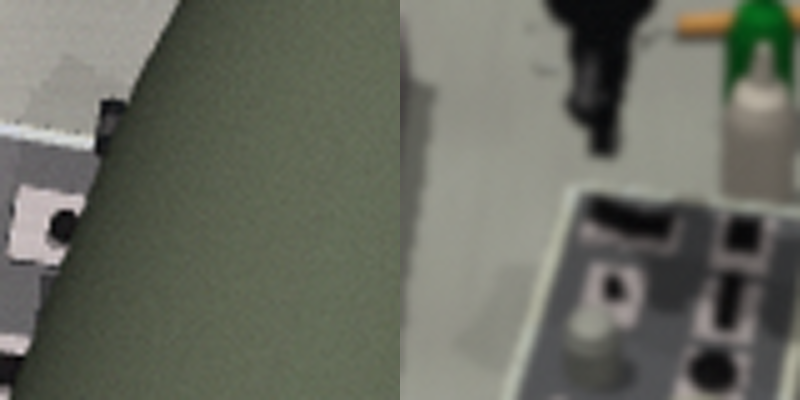

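The side view (crop 600,155) shows the shut fingertips hanging above the rocker's raised end (590,210), clear of the bottle.

>>> {"api": "step_arm", "payload": {"series": [[0,-0.17,-0.14,0.4,0],[0,0,0,0.4,0],[0,0,0,0.4,0],[0,0,0,0.2,0],[0,0,0,0,0]]}}

```text
time_s: 3.53
eef_pos: [0.5796, -0.1355, 0.0947]
ee_rot: [-0.254, -3.129, -0.001]
wrist_force: [-0.5, -0.2, 0.4]
opening: 0.003
gripper_force: 0.0
```

>>> {"api": "step_arm", "payload": {"series": [[0,0,0,0.2,0],[0,0,0,0.2,0],[0,0,0,0.2,0],[0,0,0,0.1,0],[0,0,0,0,0]]}}

```text
time_s: 3.95
eef_pos: [0.5804, -0.1358, 0.0781]
ee_rot: [-0.254, -3.131, -0.0]
wrist_force: [-0.3, 0.5, -0.2]
opening: 0.004
gripper_force: 0.0
```

>>> {"api": "step_arm", "payload": {"series": [[0,0.16,0.09,0,0],[0,0,0,0.12,0],[0,0,0,0.12,0],[0,0,0,0.12,0],[0,0,0,0,0]]}}

```text
time_s: 4.37
eef_pos: [0.5771, -0.133, 0.0694]
ee_rot: [-0.254, -3.131, 0.0]
wrist_force: [0.2, -0.5, 0.6]
opening: -0.0
gripper_force: 0.3
```

>>> {"api": "step_arm", "payload": {"series": [[0,0,0,0.08,0],[0,0,0,0.06,0],[0,0,0,0,0],[0,0,0,0,0],[0,0,0,0,0]]}}

```text
time_s: 4.78
eef_pos: [0.5772, -0.133, 0.067]
ee_rot: [0.254, 3.131, -0.0]
wrist_force: [-0.7, 1.7, 7.0]
opening: 0.0
gripper_force: 3.7
```

>>> {"api": "step_arm", "payload": {"series": [[0,0,0,0.06,0],[0,0,0,0.04,0],[0,0,0,0,0],[0,0,0,0,0],[0,0,0,0,0]]}}

```text
time_s: 5.2
eef_pos: [0.5772, -0.1331, 0.0668]
ee_rot: [0.254, 3.13, -0.001]
wrist_force: [-6.9, 2.2, 24.8]
opening: -0.0
gripper_force: 12.0
```

>>> {"api": "step_arm", "payload": {"series": [[0,0,0,-0.5,0],[0,0,0,-0.8,0],[0,0,0,-0.8,0],[0,0,0,0,0],[0,0,0,0,0]]}}

```text
time_s: 5.62
eef_pos: [0.5777, -0.1334, 0.117]
ee_rot: [0.254, 3.13, -0.001]
wrist_force: [-0.4, 0.1, -0.0]
opening: 0.0
gripper_force: 0.0
```

```bash
python3 - <<'E'
from h import *
s=read_state(); M=R.from_rotvec(s['ee_rot']).as_matrix(); e=s['eef_pos']; print(e)
d=np.r_[.4871,-.0493,e[2]]-e; print('to bar, tool mm',M.T@d*1000)
c=camera('side'); cv2.imwrite('pics/r2.png',cv2.resize(c['color'][140:240,200:300,::-1],(600,600),interpolation=cv2.INTER_CUBIC))
E
```

```text
[ 0.57771785 -0.13335381  0.11704174]
to bar, tool mm [102.98048781  68.34914728  -0.22458656]
```

View pics/r2.png

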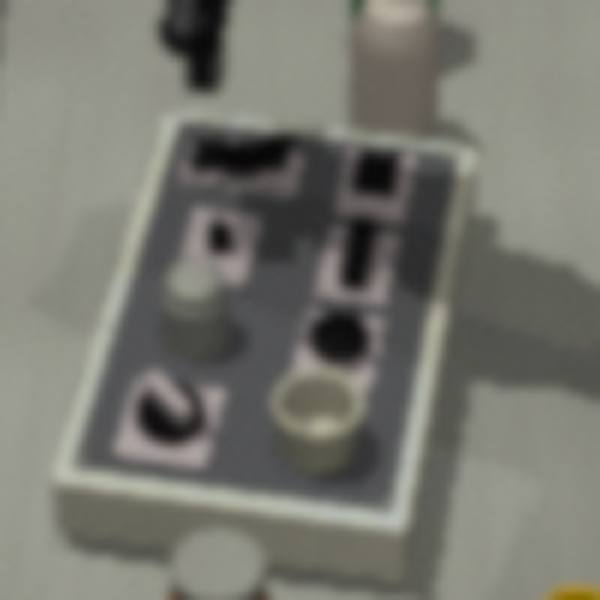

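The rocker (crop 185–300, 150) has flipped: its near end now stands up and the far half lies flat, with contact reading 25 N at its stop. Next is the bar key.

>>> {"api": "step_arm", "payload": {"series": [[0,0.9,0.6,0,0],[0,0.9,0.6,0,0],[0,0.9,0.6,0,0],[0,0.9,0.6,0,0],[0,0.52,0.33,0,0]]}}

```text
time_s: 6.08
eef_pos: [0.4824, -0.047, 0.1144]
ee_rot: [-0.252, -3.126, -0.002]
wrist_force: [-1.6, 0.2, -0.7]
opening: -0.001
gripper_force: 0.0
```

>>> {"api": "step_arm", "payload": {"series": [[0,0,0,0.4,0],[0,0,0,0.4,0],[0,0,0,0.3,0],[0,0,0,0,0],[0,0,0,0,0]]}}

```text
time_s: 6.5
eef_pos: [0.4864, -0.0495, 0.0876]
ee_rot: [-0.255, -3.129, -0.0]
wrist_force: [0.1, 0.5, 0.2]
opening: -0.001
gripper_force: 0.0
```

Within 1 mm of target. The key's top is at 0.075, and fully in is 0.067.

>>> {"api": "step_arm", "payload": {"series": [[0,0,0,0.3,0],[0,0,0,0.2,0],[0,0,0,0.14,0],[0,0,0,0.1,0],[0,0,0,0,0]]}}

```text
time_s: 6.92
eef_pos: [0.4865, -0.0492, 0.0699]
ee_rot: [-0.254, -3.131, 0.0]
wrist_force: [0.8, 0.1, -0.4]
opening: -0.004
gripper_force: 0.0
```

>>> {"api": "step_arm", "payload": {"series": [[0,0,0,0.08,0],[0,0,0,0.06,0],[0,0,0,0.04,0],[0,0,0,0,0],[0,0,0,0,0]]}}

```text
time_s: 7.33
eef_pos: [0.4866, -0.0491, 0.0668]
ee_rot: [0.254, 3.131, -0.001]
wrist_force: [-2.3, 0.3, 12.2]
opening: 0.002
gripper_force: 5.6
```

>>> {"api": "step_arm", "payload": {"series": [[0,0,0,0.06,0],[0,0,0,0,0],[0,0,0,0,0],[0,0,0,0,0],[0,0,0,0,0]]}}

```text
time_s: 7.75
eef_pos: [0.4866, -0.0491, 0.0665]
ee_rot: [0.253, 3.13, -0.001]
wrist_force: [-7.3, 1.4, 24.1]
opening: -0.002
gripper_force: 12.0
```

>>> {"api": "step_arm", "payload": {"series": [[0,0,0,-0.5,0],[0,0,0,-0.8,0],[0,0,0,-0.7,0],[0,0,0,0,0],[0,0,0,0,0]]}}

```text
time_s: 8.17
eef_pos: [0.4872, -0.0491, 0.1149]
ee_rot: [0.253, 3.129, -0.0]
wrist_force: [0.4, -0.2, -0.1]
opening: 0.002
gripper_force: 0.0
```

```bash
python3 - <<'E'
from h import *
s=read_state(); M=R.from_rotvec(s['ee_rot']).as_matrix(); e=s['eef_pos']; print(e)
d=np.r_[.4981,.0178,e[2]]-e; print('to start, tool mm',M.T@d*1000)
c=camera('side'); cv2.imwrite('pics/r3.png',cv2.resize(c['color'][140:240,200:300,::-1],(600,600),interpolation=cv2.INTER_CUBIC))
E
```

```text
[ 0.48715251 -0.04912556  0.11491596]
to start, tool mm [-3.34229083e-02  6.78150177e+01 -4.75929665e-03]
```

View pics/r3.png

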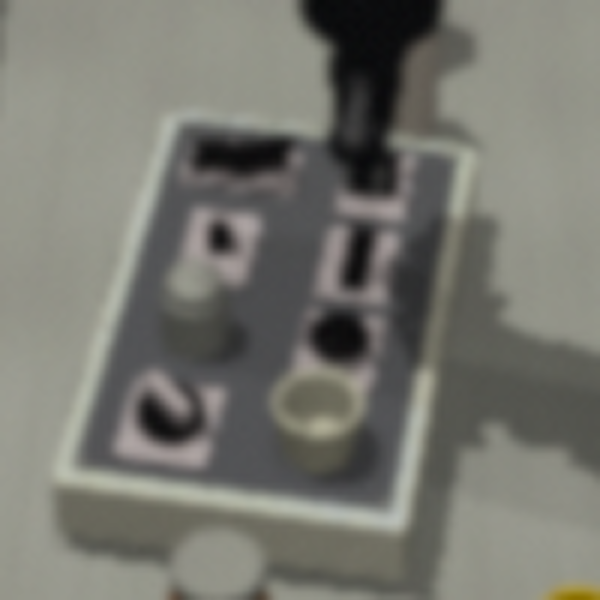

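The bar key (crop 358,255) now sits lower and stopped at 0.0665 under 24 N, so it is in. The rocker is still on. Next is the mushroom (crop 338,335): top at 0.0755, fully down at 0.0675.

>>> {"api": "step_arm", "payload": {"series": [[0,0,0.9,0,0],[0,0,0.9,0,0],[0,0,0.9,0,0],[0,0,0,0,0],[0,0,0,0,0]]}}

```text
time_s: 8.63
eef_pos: [0.4964, 0.0184, 0.113]
ee_rot: [-0.25, -3.129, 0.0]
wrist_force: [0.1, -0.2, -0.5]
opening: 0.003
gripper_force: 0.0
```

>>> {"api": "step_arm", "payload": {"series": [[0,0,0,0.4,0],[0,0,0,0.4,0],[0,0,0,0.3,0],[0,0,0,0,0],[0,0,0,0,0]]}}

```text
time_s: 9.05
eef_pos: [0.4964, 0.0171, 0.0857]
ee_rot: [-0.255, -3.129, -0.0]
wrist_force: [-0.2, 0.3, -0.7]
opening: -0.004
gripper_force: 0.0
```

>>> {"api": "step_arm", "payload": {"series": [[0,0,0,0.3,0],[0,0,0,0.2,0],[0,0,0,0.14,0],[0,0,0,0.08,0],[0,0,0,0,0]]}}

```text
time_s: 9.47
eef_pos: [0.4978, 0.0173, 0.0688]
ee_rot: [0.254, 3.131, -0.001]
wrist_force: [0.3, -1.3, 3.3]
opening: -0.0
gripper_force: 1.7
```

>>> {"api": "step_arm", "payload": {"series": [[0,0,0,0.06,0],[0,0,0,0.04,0],[0,0,0,0,0],[0,0,0,0,0],[0,0,0,0,0]]}}

```text
time_s: 9.88
eef_pos: [0.4979, 0.0173, 0.0674]
ee_rot: [0.254, 3.13, -0.001]
wrist_force: [-2.2, -1.0, 9.3]
opening: -0.001
gripper_force: 5.3
```

Fully down. I'll hold for over a second, then retreat.

>>> {"api": "step_arm", "payload": {"series": [[0,0,0,0.04,0],[0,0,0,0,0],[0,0,0,0,0],[0,0,0,0,0],[0,0,0,0,0]]}}

```text
time_s: 10.3
eef_pos: [0.498, 0.0173, 0.0672]
ee_rot: [0.254, 3.129, -0.001]
wrist_force: [-4.1, -1.2, 18.7]
opening: -0.002
gripper_force: 9.4
```

>>> {"api": "step_arm", "payload": {"series": [[0,0,0,0,0],[0,0,0,0,0],[0,0,0,0,0],[0,0,0,0,0],[0,0,0,0,0]]}}

```text
time_s: 10.72
eef_pos: [0.4979, 0.0173, 0.0672]
ee_rot: [0.254, 3.129, -0.001]
wrist_force: [-4.6, -0.9, 18.6]
opening: 0.005
gripper_force: 9.4
```

>>> {"api": "step_arm", "payload": {"series": [[0,0,0,0,0],[0,0,0,0,0],[0,0,0,0,0],[0,0,0,0,0],[0,0,0,0,0]]}}

```text
time_s: 11.13
eef_pos: [0.4979, 0.0173, 0.0672]
ee_rot: [0.254, 3.129, -0.001]
wrist_force: [-4.7, -1.2, 18.4]
opening: 0.0
gripper_force: 9.4
```

>>> {"api": "step_arm", "payload": {"series": [[0,0,0,-0.4,0],[0,0,0,-0.8,0],[0,0,0,-1,0],[0,0,0,-1,0],[0,0,0,-1,0]]}}

```text
time_s: 11.55
eef_pos: [0.4964, 0.0179, 0.1711]
ee_rot: [-0.253, -3.13, -0.001]
wrist_force: [-0.5, -0.5, 0.2]
opening: 0.002
gripper_force: 0.0
```

>>> {"api": "step_arm", "payload": {"series": [[0,0,0,-0.8,0],[0,0,0,0,0],[0,0,0,0,0],[0,0,0,0,0],[0,0,0,0,0]]}}

```text
time_s: 11.97
eef_pos: [0.4962, 0.0178, 0.1889]
ee_rot: [-0.254, -3.129, -0.0]
wrist_force: [-0.4, 0.4, -0.1]
opening: -0.005
gripper_force: 0.0
```

```bash
python3 - <<'E'
from h import *
c=camera('side'); cv2.imwrite('pics/r4.png',cv2.resize(c['color'][120:260,190:330,::-1],(600,600),interpolation=cv2.INTER_CUBIC))
E
```

```text
(no output)
```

View pics/r4.png

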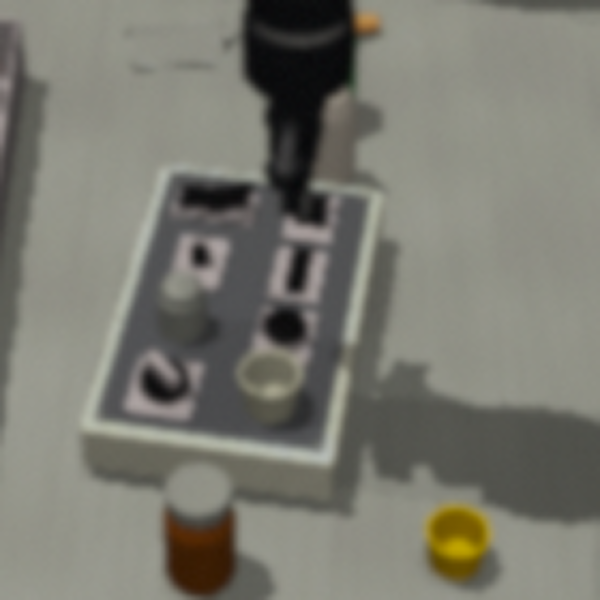

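The rocker is flipped, the bar key is in, the mushroom (285,325) is back up, and the kitchenware hasn't moved. The gripper is clear of everything.

```bash
python3 -c "
from rig import *
print(hand_in())"
```

```text
the job is handed in; nothing more can be done
None
```

I pressed the rocker over to on, pushed the bar key in until it stopped, held the mushroom button down for over a second and released it; the other controls and the kitchenware look untouched in the last picture, and the job is handed in (no verdict was returned).

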